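# Crank up the document camera at the study desk

### The job

Raise the document camera for a wider view of the page: pick up the loose crank with the orange knob and square hole (not the blue one with the round hole), push it fully home on the square shaft of the camera lift, then wind it clockwise, seen from above, until the red pointer on the camera carriage is level with the yellow marker. Leave the crank on the shaft and let go.

Things in the scene. Friction and masses are not known exactly. Their poses are not given: they have to be found in the camera images.
- crank: Loose 0.27 kg crank, flat on the desk. Origin: centre of hub underside. Hub: dark block 36 x 36 x 34 mm high, 21 mm square hole through it, sides along x, y. Arm 18 wide, 10 thick, level with the underside, runs along +x to the orange knob: upright, 24 mm across, 70 mm from the hub axis, 14 to 66 mm above the underside, free to spin when held. Lift it by the hub's +y, -y sides.
- shaft_seat (a point): Centre of the 42 mm round shoulder, 62 mm above the desk, on which the hub rests. z up along the shaft, x, y along its flats; turns with it. Shaft: 18 mm square, 20 mm high, then 12 mm of taper to 9 mm square. The crank fits in four quarter-turns with 10 degrees of play. Gearbox under it: 80 x 80 mm, top 12 mm below the shoulder. Turns with 0.12 N m, stays where left.
- pointer (a point): Middle of the red pointer (a 6 mm high fork astride the white scale strip) on the black camera carriage, which rides the mast (261 mm high, 190 mm from the shaft, away from the robot). Starts at its lower stop, 95 mm above the desk; can rise 119 mm. Each full clockwise turn of the shaft lifts it 36 mm, anticlockwise lowers it.
- mark (a point): Centre of the yellow marker tab, 8 mm high, on the white scale strip beside the mast, right above the pointer. Does not move; starts 45 to 72 mm higher than the pointer, differing each time.

How it is judged (in metres and radians):
On the way, in this order (a step that is already met when the one before it is completed fails the run):
1. the orange-knobbed crank sits fully home on the square shaft while the pointer is still well below the marker (horizontal distance between crank and shaft_seat below 0.006 m and z of crank in the frame of shaft_seat between -0.006 and 0.006 m and angle between crank's own z axis and vertical below 0.17 rad and z of pointer in the frame of mark below -0.03 m), for 0.2 s.
2. the pointer has been wound up level with the marker (z of pointer in the frame of mark between -0.01 and 0.01 m), for 0.2 s.
At the end, for the whole second after the job is handed in: The red pointer is level with the yellow marker within 10 mm, and the crank is still fully home on the shaft (hub within 6 mm of the shoulder in height and of the shaft's axis sideways, tilted less than 0.17 rad), at rest and released (all of step 2 and horizontal distance between crank and shaft_seat below 0.006 m and z of crank in the frame of shaft_seat between -0.006 and 0.006 m and angle between crank's own z axis and vertical below 0.17 rad and linear speed of crank below 0.02 m/s); the robot touches nothing.
It also fails if it takes over 64 s, if anything falls off the work surface, if the arm or the gripper's body presses on something with over 40 N, if the wrist force passes 120 N, or if a joint passes its speed limit or range.

### The arm

A 6-joint arm with a two-finger parallel gripper is mounted at the origin on the work surface. World frame = base frame: x ahead of the robot, y to its left, z up, the work surface at z = 0. Lengths are in m, angles in degrees, forces in N, time in s.
With the tool pointing down it reaches from about 0.35 to 1 m from the base axis. Payload 7.1 kg.
Tool frame: the origin (TCP) lies midway between the tips of the shut fingers; the grasp point (between the pads) lies 19 mm behind it; z points along the fingers, y is the line along which they close (so a half turn about z gives the same grasp; the last joint's range is limited). The gripper opens to 85 mm and grips with 20 to 120 N. Pads are 22 mm wide; open, the fingers measure 114 mm over their backs; the gripper's body (76 mm by 85 mm) begins 54 mm behind the grasp point. The pads swing forward as they close: fully open they stand 13 mm farther back than shut.
Start: joints at [74.599, 24.242, 93.386, -0, 62.372, -1.089], TCP at [0.154, 0.606, 0.231] pointing down, gripper open.
Joint ranges: [-172.04, 172.04], [-51.8, 120.97], [4.93, 147.93], [-75.15, 255.16], [6.16, 154.13], [-145.62, 145.62]. Speed limits (degrees/s): [136.94, 136.94, 172.46, 180, 180, 180].

### API

Orientations are given as a 3x3 rotation matrix whose columns are the frame's x, y, z axes.
In Python, from workcell import r gives the robot as it stands. The module is installed in compiled form; this text tells all that it offers.
- The arm moves only by the shell command python3 -m pendant 'ROWS' [FORCE]. ROWS is JSON, a list of rows, each a list of 3 entries, a list of its own where there are three numbers: the shift along the world's x, y, z normalised to -1 to 1, where 1 is 400 mm, then the turn, a rotation vector about the world's x, y, z normalised to -1 to 1, where 1 is 45 degrees, then the closure, from 0 (fully open) to 1 (shut). In form: [[[dx, dy, dz], [rx, ry, rz], grip], ...]. A call has 1 to 12 rows; each row shifts and turns the commanded pose from where the row before left it; what a row does not reach is not made up. A row lasts 1/8 s, in which the tool goes at most 62.5 mm and 10.7 degrees, less where a joint would pass 70% of its speed; a pose out of reach is approached as far as the arm can. A call with a number of a shift or a turn outside -1 to 1 is refused whole. A call with a gripper value outside its range is refused whole. The fingers move at their own pace and stop on an object; FORCE is the grip in N (left out, the last holds). Time passes only in rows, so rows that do not move let the fingers close. It gives the time, the measured TCP pose, the force, the opening and the grip force at its end, in the units of the state.
- r.observe(): the state, without advancing time (a new reading comes with each control period).
- r.capture(name): name is "scene" or "top"; returns (picture, depth): 420x560x3 uint8, blue, green, red; 420x560 float32, m along the optical axis (not along the pixel's ray), 0 where there is no reading.
- r.camera_info(name): a dict with "K" (3x3 intrinsics, pixels), "camera_from_world" (4x4, takes a point from world to camera coordinates). Camera axes: x right, y down, z forward; pixel columns grow to the right and rows downward; lengths in m; the calibration is good to about 2 mm. A picture is of the moment at which its call begins. camera_info takes no time and is no camera call.
- r.job_done(): hands the job in; it is judged then, once.
The state is a dict: "t": time; "joint_positions": joint angles; "qd": joint speeds; "joint_efforts": joint torques, N m; "position": TCP position; "tool_rot": TCP orientation; "ft_force": force on the tool from outside, world axes, zero at the start; "moment": the same for the moment, N m; "finger_gap": opening from 0.0 (shut) to 1.0 (fully open); "finger_force": force on a finger pad.
Only numpy, scipy, OpenCV 4.12 (cv2) and the standard library are available. Lean on these libraries where they do the work, as an engineer would, in place of code of your own. Each camera call takes 0.05 s, during which the arm holds its last target. There are 200 camera calls.

## Working session

There is one attempt and no reset: what is moved stays moved. The work goes in short steps, Python scripts to look and compute and a shell command to move; the robot and the scene stay as the last step left them, time stands still between calls to the robot, and variables do not carry over. Pictures are saved under pics/ and viewed, at most 10 in all, crops included, and the job is handed in when it is done.

```bash
mkdir -p pics; cat > h.py <<'E'
import numpy as np,cv2
from workcell import r
def cap(n):
    im,d=r.capture(n); c=r.camera_info(n); K=np.array(c["K"]); T=np.linalg.inv(np.array(c["camera_from_world"]))
    v,u=np.mgrid[:d.shape[0],:d.shape[1]]
    P=np.stack([(u-K[0,2])/K[0,0]*d,(v-K[1,2])/K[1,1]*d,d],-1)@T[:3,:3].T+T[:3,3]
    P[d==0]=np.nan
    return im,d,P
E
python3 - <<'E'
from h import *
for n in("scene","top"):
    im,d,P=cap(n); cv2.imwrite(f"pics/{n}0.png",im); np.save(f"{n}P.npy",P); print(n,r.camera_info(n))
print(r.observe())
E
```

```text
scene {'K': array([[461.33101798,   0.        , 282.21903264],
       [  0.        , 461.33101798, 208.86157462],
       [  0.        ,   0.        ,   1.        ]]), 'camera_from_world': array([[ 0.20729805,  0.97826115, -0.00571299, -0.12981286],
       [ 0.58502798, -0.12864643, -0.80074487, -0.25615708],
       [-0.78407256,  0.16265059, -0.5989783 ,  1.4447938 ],
       [ 0.        ,  0.        ,  0.        ,  1.        ]])}
top {'K': array([[437.75324195,   0.        , 280.53804538],
       [  0.        , 437.75324195, 208.8702774 ],
       [  0.        ,   0.        ,   1.        ]]), 'camera_from_world': array([[ 0.01328663, -0.99986446,  0.00972286, -0.01574222],
       [-0.99163791, -0.01442437, -0.12824274,  0.6046791 ],
       [ 0.12836561, -0.00793764, -0.99169515,  0.9636417 ],
       [ 0.        ,  0.        ,  0.        ,  1.        ]])}
{'t': 0.1, 'joint_positions': array([ 7.45980245e+01,  2.42794253e+01,  9.34274443e+01,  5.78840678e-05,
        6.23710035e+01, -1.08752966e+00]), 'qd': array([ 0.0584993 ,  0.00429621, -0.08375122,  0.02543547, -0.02500083,
       -0.07816003]), 'joint_efforts': array([ 3.45912269e-05, -5.58424795e+01, -2.82447177e+01,  3.69061667e-06,
        3.08389404e-03,  1.41675676e-05]), 'position': array([0.15436036, 0.60513332, 0.23062757]), 'tool_rot': array([[-9.68953305e-01,  2.47243529e-01, -3.61836610e-04],
       [ 2.47243792e-01,  9.68952419e-01, -1.31009253e-03],
       [ 2.66905588e-05, -1.35888034e-03, -9.99999076e-01]]), 'ft_force': array([-0.72399888,  0.70594194, -0.00887197]), 'moment': array([ 0.03880667,  0.04643453, -0.01225148]), 'finger_force': 0.0, 'finger_gap': 1.0020905325859344}
```

View pics/scene0.png

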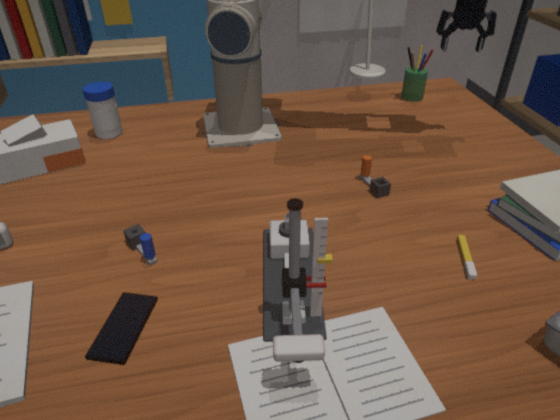

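View pics/top0.png

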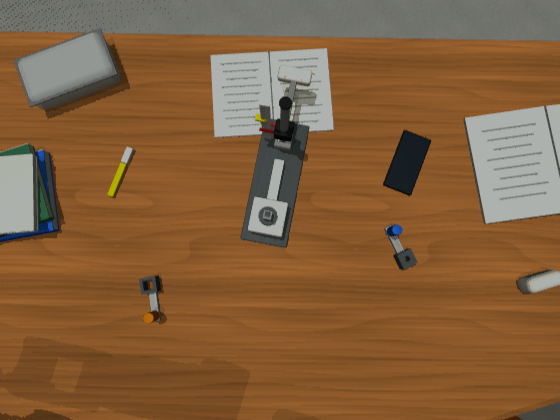

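The scene view shows the orange crank at about (375,182), the lift in the middle at (300,270), the red pointer at (315,282) and the yellow tab at (325,258). In the top view the orange crank's hub is at (150,285) with its knob at (152,317), and the shaft is at (267,215).

```bash
python3 - <<'E'
from h import *
P=np.load("topP.npy"); im=cv2.imread("pics/top0.png"); S=np.load("sceneP.npy"); ims=cv2.imread("pics/scene0.png")
def box(P,u0,u1,v0,v1,z0,z1,name):
    Q=P[v0:v1,u0:u1].reshape(-1,3); m=(Q[:,2]>z0)&(Q[:,2]<z1); Q=Q[m]
    print(name,len(Q),Q.mean(0).round(4),np.median(Q,0).round(4),cv2.minAreaRect((Q[:,:2]*1000).astype(np.float32)))
box(P,135,165,270,300,.028,.04,"hub")
box(P,135,170,305,330,.058,.072,"knob")
box(P,240,300,190,245,.044,.054,"gearbox")
box(P,250,285,200,232,.058,.067,"shoulder")
box(P,250,285,200,232,.085,.1,"shafttop")
box(P,270,300,90,115,.25,.28,"mast")
def col(P,im,u0,u1,v0,v1,f,name):
    hs=cv2.cvtColor(im,cv2.COLOR_BGR2HSV); m=np.zeros(im.shape[:2],bool); m[v0:v1,u0:u1]=True
    m&=(hs[...,0]>=f[0])&(hs[...,0]<=f[1])&(hs[...,1]>150)&(hs[...,2]>90)
    Q=P[m]; print(name,m.sum(),np.nanmedian(Q,0).round(4),np.nanmin(Q,0).round(3),np.nanmax(Q,0).round(3),np.argwhere(m).mean(0))
col(S,ims,318,335,250,266,(20,35),"yellow s"); col(S,ims,305,328,274,290,(0,6),"red s")
col(P,im,250,270,112,124,(20,35),"yellow t"); col(P,im,255,276,124,136,(0,6),"red t")
c=np.hstack([cv2.resize(im[195:235,247:287],(400,400),interpolation=2),cv2.resize(im[270:330,125:185],(400,400),interpolation=2)])
cv2.imwrite("pics/c1.png",c)
E
```

```text
hub 191 [0.4302 0.2881 0.0342] [0.4291 0.2882 0.0342] ((430.2764587402344, 288.75030517578125), (35.985870361328125, 37.01041793823242), 10.173812866210938)
knob 105 [0.3623 0.2743 0.0656] [0.3625 0.2742 0.066 ] ((362.0882568359375, 274.6955261230469), (22.62551498413086, 21.840316772460938), 88.56978607177734)
gearbox 933 [0.5863 0.0225 0.0503] [0.5846 0.0227 0.0504] ((587.6121826171875, 22.343032836914062), (79.9727783203125, 80.04898071289062), 79.73165893554688)
shoulder 201 [0.5869 0.0222 0.0625] [0.5856 0.0226 0.0625] ((587.2225952148438, 22.248794555664062), (39.88788604736328, 41.02471160888672), 43.796722412109375)
shafttop 57 [0.587  0.0219 0.0905] [0.5866 0.0222 0.09  ] ((587.4959106445312, 21.96645164489746), (16.541963577270508, 16.542892456054688), 81.70693969726562)
mast 144 [ 0.7736 -0.0111  0.2611] [ 0.7737 -0.0111  0.2613] ((774.1193237304688, -11.151932716369629), (23.92140769958496, 22.28990364074707), 2.009446859359741)
yellow s 85 [0.7901 0.0402 0.1501] [0.778 0.025 0.143] [0.794 0.05  0.154] [259.02352941 325.96470588]
red s 65 [0.7914 0.0222 0.0975] [ 0.711  0.008 -0.001] [0.796 0.065 0.1  ] [284.12307692 315.84615385]
yellow t 52 [0.7791 0.0409 0.1516] [0.774 0.026 0.145] [0.79  0.048 0.169] [118.15384615 259.82692308]
red t 36 [0.7741 0.022  0.0978] [0.77  0.008 0.094] [0.786 0.041 0.11 ] [128.30555556 267.86111111]
```

View pics/c1.png

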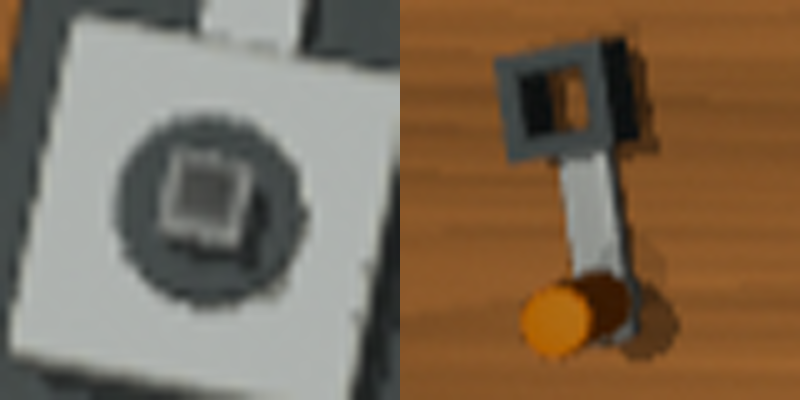

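The crop shows the square shaft lined up with the gearbox, about -9° from world x. The crank's arm points at about 191°. Moving above the crank hub.

```bash
python3 -m pendant '[[[0.069,-0.079,-0.028],[0,0,0.0556],0],[[0.069,-0.079,-0.028],[0,0,0.0556],0],[[0.069,-0.079,-0.028],[0,0,0.0556],0],[[0.069,-0.079,-0.028],[0,0,0.0556],0],[[0.069,-0.079,-0.028],[0,0,0.0556],0],[[0.069,-0.079,-0.028],[0,0,0.0556],0],[[0.069,-0.079,-0.028],[0,0,0.0556],0],[[0.069,-0.079,-0.028],[0,0,0.0556],0],[[0.069,-0.079,-0.028],[0,0,0.0556],0],[[0.069,-0.079,-0.028],[0,0,0.0556],0],[[0,0,0],[0,0,0],0]]'
```

```text
t: 1.48
position: [0.4313, 0.2874, 0.1183]
tool_rot: [[-0.983, -0.183, -0.002], [-0.183, 0.983, -0.001], [0.002, -0.001, -1.0]]
ft_force: [-0.3, 0.2, 0.1]
finger_gap: 0.997
finger_force: 0.0
```

```bash
python3 -m pendant '[[[0,0.002,-0.1],[0,0,0],0],[[-0.002,0,-0.1],[0,0,0],0],[[0,0,-0.06],[0,0,0],0],[[0,0,-0.028],[0,0,0],0],[[0,0,0],[0,0,0],0],[[0,0,0],[0,0,0],1],[[0,0,0],[0,0,0],1],[[0,0,0],[0,0,0],1],[[0,0,0],[0,0,0],1],[[0,0,0],[0,0,0],1],[[0,0,0],[0,0,0],1]]' 60
```

```text
t: 2.85
position: [0.4302, 0.2907, 0.0052]
tool_rot: [[-0.983, -0.186, 0.001], [-0.186, 0.983, 0.001], [-0.001, 0.0, -1.0]]
ft_force: [-1.4, -1.3, 7.3]
finger_gap: 0.411
finger_force: 60.0
```

```bash
python3 -m pendant '[[[0,0,0.05],[0,0,0],1],[[0,0,0.1],[0,0,0],1],[[0,0,0.15],[0,0,0],1],[[0,0,0.05],[0,0,0],1],[[0,0,0],[0,0,0],1]]'; python3 - <<'E'
from h import *
im,d,P=cap("top"); cv2.imwrite("pics/t2.png",im[230:370,80:280].repeat(3,0).repeat(3,1))
hs=cv2.cvtColor(im,cv2.COLOR_BGR2HSV); m=(hs[...,0]>5)&(hs[...,0]<20)&(hs[...,1]>200)&(hs[...,2]>120)&(P[...,2]>.1)
Q=P[m]; print(m.sum(),np.median(Q,0),Q.max(0),r.observe()["position"])
T=Q[Q[:,2]>np.nanmax(Q[:,2])-.008]; print(cv2.minEnclosingCircle((T[:,:2]*1000).astype(np.float32)),T.mean(0))
E
```

```text
t: 3.48
position: [0.4306, 0.2909, 0.1458]
tool_rot: [[-0.983, -0.186, 0.003], [-0.186, 0.983, 0.002], [-0.004, 0.001, -1.0]]
ft_force: [-0.3, -0.5, -3.3]
finger_gap: 0.411
finger_force: 60.5
95 [0.3605685  0.27598173 0.20698113] [0.36971756 0.28542964 0.21068496] [0.42965002 0.29034333 0.14437364]
((360.3051452636719, 276.78076171875), 10.636693954467773) [0.36051777 0.27593494 0.20691629]
```

View pics/t2.png

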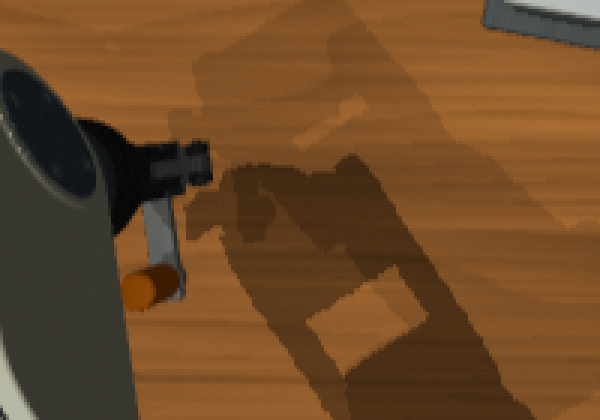

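The crank is held level, with its knob at (150,290) in the crop. Moving over the shaft.

```bash
python3 -m pendant '[[[0.0494,-0.0834,0],[0,0,-0.0547],1],[[0.0494,-0.0834,0],[0,0,-0.0547],1],[[0.0494,-0.0834,0],[0,0,-0.0547],1],[[0.0494,-0.0834,0],[0,0,-0.0547],1],[[0.0494,-0.0834,0],[0,0,-0.0547],1],[[0.0494,-0.0834,0],[0,0,-0.0547],1],[[0.0494,-0.0834,0],[0,0,-0.0547],1],[[0.0494,-0.0834,0],[0,0,-0.0547],1],[[0,0,0],[0,0,0],1],[[0,0,0],[0,0,0],1]]'; python3 - <<'E'
from h import *
im,d,P=cap("top")
hs=cv2.cvtColor(im,cv2.COLOR_BGR2HSV); m=(hs[...,0]>5)&(hs[...,0]<20)&(hs[...,1]>200)&(hs[...,2]>120)&(P[...,2]>.1)
Q=P[m]; print(m.sum(),np.median(Q,0))
im,d,P=cap("scene"); cv2.imwrite("pics/s3.png",im[130:330,180:420].repeat(3,0).repeat(3,1))
print(r.observe()["position"],r.observe()["ft_force"])
E
```

```text
t: 4.78
position: [0.5863, 0.0236, 0.1423]
tool_rot: [[-0.988, 0.156, -0.003], [0.156, 0.988, 0.0], [0.003, -0.0, -1.0]]
ft_force: [-1.1, -0.2, -1.9]
finger_gap: 0.411
finger_force: 60.7
0 [nan nan nan]
[0.58654414 0.02426195 0.14306532] [-0.27524278  0.79019447 -2.34583606]
  return _methods._mean(a, axis=axis, dtype=dtype,
  ret = um.true_divide(
```

View pics/s3.png

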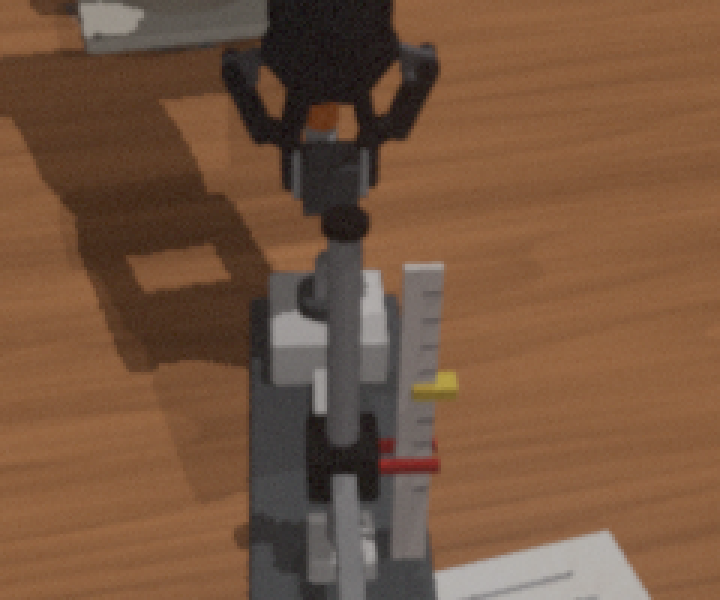

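The crank is held above the shaft, with the hub at (335,175) in the crop. The pointer is at (410,465), below the marker at (440,385). Lowering onto the taper.

```bash
python3 -m pendant '[[[0.004,-0.0025,-0.05],[0,0,0],1],[[0,0,-0.05],[0,0,0],1],[[0,0,-0.02],[0,0,0],1],[[0,0,-0.02],[0,0,0],1],[[0,0,-0.02],[0,0,0],1],[[0,0,0],[0,0,0],1]]'
```

```text
t: 5.62
position: [0.5891, 0.0225, 0.0796]
tool_rot: [[-0.988, 0.156, -0.001], [0.156, 0.988, -0.0], [0.001, -0.0, -1.0]]
ft_force: [-0.2, -0.4, -1.8]
finger_gap: 0.415
finger_force: 60.6
```

```bash
python3 -m pendant '[[[0,0,-0.0125],[0,0,0],1],[[0,0,-0.01],[0,0,0],1],[[0,0,-0.006],[0,0,0],1],[[0,0,-0.004],[0,0,0],1],[[0,0,0],[0,0,0],1]]'
```

```text
t: 6.25
position: [0.5893, 0.0225, 0.0672]
tool_rot: [[-0.988, 0.156, -0.0], [0.156, 0.988, -0.0], [0.0, -0.0, -1.0]]
ft_force: [-2.7, 0.2, -0.1]
finger_gap: 0.413
finger_force: 60.8
```

```bash
python3 -m pendant '[[[0,0,-0.005],[0,0,0],1],[[0,0,0],[0,0,0],1],[[0,0,0],[0,0,0],0],[[0,0,0],[0,0,0],0],[[0,0,0],[0,0,0],0],[[0,0,0],[0,0,0],0],[[0,0,0.05],[0,0,0],0],[[0,0,0.05],[0,0,0],0],[[0,0,0.08],[0,0,0],0],[[0,0,0.08],[0,0,0],0],[[0,0,0],[0,0,0],0]]';  python3 - <<'E'
from h import *
im,d,P=cap("top")
hs=cv2.cvtColor(im,cv2.COLOR_BGR2HSV); m=(hs[...,0]>5)&(hs[...,0]<20)&(hs[...,1]>200)&(hs[...,2]>120)&(P[...,2]>.1)
Q=P[m]; print(m.sum(),np.median(Q,0) if m.any() else 0)
im,d,P=cap("scene"); cv2.imwrite("pics/s4.png",im[130:330,180:420].repeat(3,0).repeat(3,1))
hs=cv2.cvtColor(im,cv2.COLOR_BGR2HSV); m=(hs[...,0]>5)&(hs[...,0]<15)&(hs[...,1]>200)&(hs[...,2]>120)&(P[...,2]>.08)&(P[...,0]<.62)
Q=P[m]; print(m.sum(),np.median(Q,0) if m.any() else 0)
m=(P[...,2]>.08)&(P[...,2]<.12)&(abs(P[...,0]-.587)<.03)&(abs(P[...,1]-.022)<.03); Q=P[m]; print(len(Q),np.median(Q,0),np.percentile(Q[:,2],[5,25,75,95]))
E
```

```text
t: 7.62
position: [0.5917, 0.0226, 0.1735]
tool_rot: [[-0.988, 0.156, 0.007], [0.156, 0.988, 0.0], [-0.007, 0.001, -1.0]]
ft_force: [-0.4, 0.1, 0.1]
finger_gap: 1.004
finger_force: 0.0
0 0
1 [0.52920201 0.03147707 0.08790573]
156 [0.5988815  0.0115812  0.09452771] [0.08161949 0.0880539  0.09795927 0.10163518]
```

View pics/s4.png

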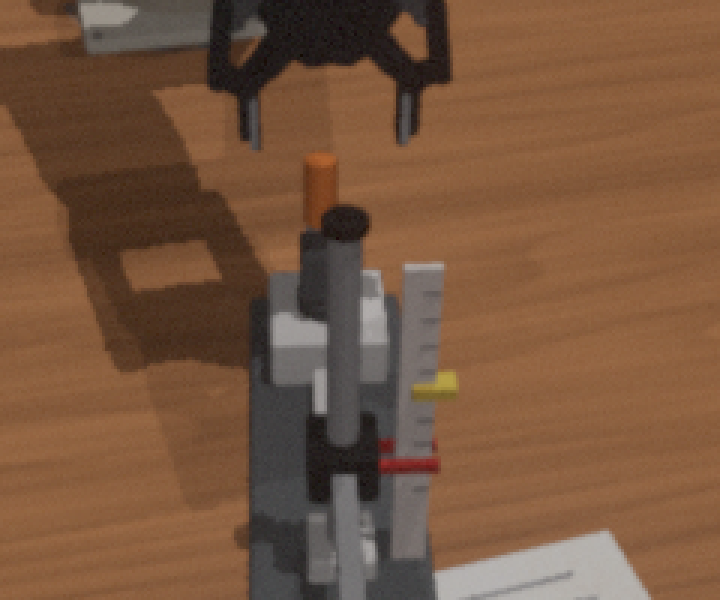

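The hub sits on the shaft at (325,270) in the crop, the knob stands free at (320,190) and the pointer hasn't moved. Next, the knob.

```bash
python3 -m pendant '[[[-0.0913,0.013,0],[0,0,0],0],[[-0.0913,0.013,0],[0,0,0],0],[[0,0,-0.08],[0,0,0],0],[[0,0,-0.08],[0,0,0],0],[[0,0,-0.044],[0,0,0],0],[[0,0,0],[0,0,0],1],[[0,0,0],[0,0,0],1],[[0,0,0],[0,0,0],1],[[0,0,0],[0,0,0],1],[[0,0,0],[0,0,0],1],[[0,0,0],[0,0,0],1]]' 40; python3 - <<'E'
import numpy as np
for k in range(0,36):
    a=np.radians(171-15*k);b=a-np.radians(15); print(171-15*k,*(np.array([np.cos(b)-np.cos(a),np.sin(b)-np.sin(a)])*.07/.4).round(4)) if k<24 else 0
E
```

```text
t: 9.1
position: [0.5168, 0.033, 0.088]
tool_rot: [[-0.988, 0.156, 0.001], [0.156, 0.988, 0.0], [-0.001, 0.0, -1.0]]
ft_force: [-0.6, -0.1, 4.1]
finger_gap: 0.268
finger_force: 39.2
171 0.013 0.0438
156 0.0239 0.039
141 0.0331 0.0314
126 0.0401 0.0218
111 0.0444 0.0107
96 0.0457 -0.0012
81 0.0438 -0.013
66 0.039 -0.0239
51 0.0314 -0.0331
36 0.0218 -0.0401
21 0.0107 -0.0444
6 -0.0012 -0.0457
-9 -0.013 -0.0438
-24 -0.0239 -0.039
-39 -0.0331 -0.0314
-54 -0.0401 -0.0218
-69 -0.0444 -0.0107
-84 -0.0457 0.0012
-99 -0.0438 0.013
-114 -0.039 0.0239
-129 -0.0314 0.0331
-144 -0.0218 0.0401
-159 -0.0107 0.0444
-174 0.0012 0.0457
```

```bash
python3 -m pendant '[[[0.013,0.0438,0],[0,0,0],1],[[0.0239,0.039,0],[0,0,0],1],[[0.0331,0.0314,0],[0,0,0],1],[[0.0401,0.0218,0],[0,0,0],1],[[0,0,0],[0,0,0],1]]'
```

```text
t: 9.72
position: [0.5606, 0.0892, 0.0891]
tool_rot: [[-0.988, 0.156, -0.001], [0.156, 0.988, 0.001], [0.001, 0.001, -1.0]]
ft_force: [-7.5, 7.1, 23.6]
finger_gap: 0.268
finger_force: 50.6
```

```bash
python3 -m pendant '[[[0,0,0.0025],[0,0,0],1],[[0.0444,0.0117,0],[0,0,0],1],[[0.0457,-0.0012,0],[0,0,0],1],[[0.0438,-0.013,0],[0,0,0],1],[[0.039,-0.0239,0],[0,0,0],1],[[0,0,0],[0,0,0],1]]'
```

```text
t: 10.48
position: [0.6354, 0.0793, 0.0925]
tool_rot: [[-0.988, 0.157, 0.011], [0.157, 0.988, 0.003], [-0.011, 0.005, -1.0]]
ft_force: [5.7, 9.1, 19.3]
finger_gap: 0.264
finger_force: 47.5
```

```bash
 python3 - <<'E'
from h import *
im,d,P=cap("scene"); cv2.imwrite("pics/s5.png",im[130:310,180:420].repeat(3,0).repeat(3,1))
o=r.observe();print(o["position"],o["ft_force"],o["moment"])
E
```

```text
[0.63515846 0.07933297 0.09249029] [ 5.78279352  8.36562182 19.04659425] [ 0.78301423 -0.49001223 -0.04096657]
```

View pics/s5.png

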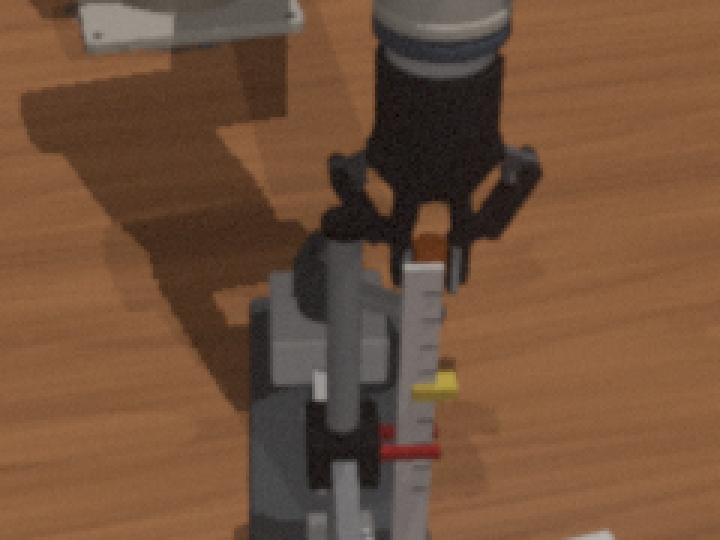

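The crank is turning and the pointer has risen to (410,452) in the crop. Forces have built up in the grip, so I'll ease it and re-grip.

```bash
python3 -m pendant '[[[0,0,0],[0,0,0],0.5],[[0,0,0],[0,0,0],0.5],[[0,0,0],[0,0,0],0.5],[[0,0,0],[0,0,0],0.5]]'
```

```text
t: 11.02
position: [0.629, 0.0766, 0.088]
tool_rot: [[-0.988, 0.156, -0.001], [0.156, 0.988, -0.0], [0.001, -0.0, -1.0]]
ft_force: [0.8, 0.4, -0.3]
finger_gap: 0.494
finger_force: 0.0
```

```bash
 python3 - <<'E'
from h import *
im,d,P=cap("scene"); cv2.imwrite("pics/s6.png",im[150:290,230:390].repeat(4,0).repeat(4,1))
hs=cv2.cvtColor(im,cv2.COLOR_BGR2HSV); m=(hs[...,0]>3)&(hs[...,0]<18)&(hs[...,1]>190)&(P[...,2]>.085)&(P[...,2]<.16)&(abs(P[...,0]-.63)<.03)
Q=P[m]; print(m.sum(),np.median(Q,0),Q.max(0) if m.any() else 0)
m=(P[...,2]>.09)&(P[...,2]<.11)&(abs(P[...,0]-.587)<.025)&(abs(P[...,1]-.022)<.025); Q=P[m]; print(len(Q),Q.mean(0),np.percentile(Q[:,2],[5,50,95]))
E
```

```text
31 [0.63568346 0.08084322 0.12454662] [0.64202569 0.09019433 0.12703213]
107 [0.58952862 0.01198969 0.09626825] [0.09178222 0.09691356 0.09926801]
```

View pics/s6.png

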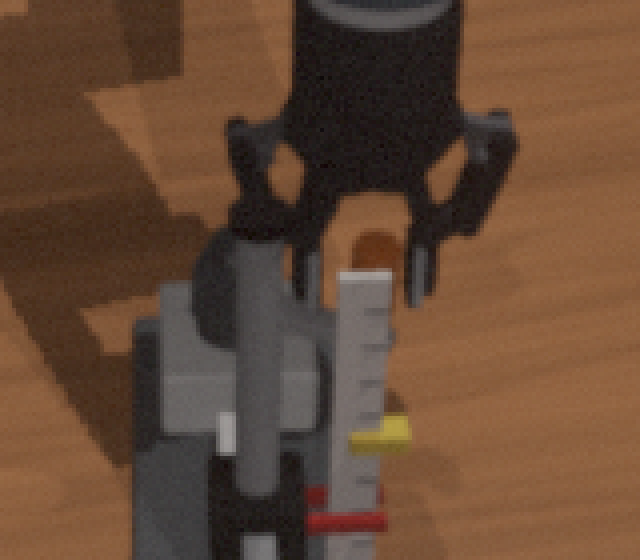

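The hub is flat on the shoulder and the knob stands between the open pads at (378,250). I'll re-grip more gently, at 20 N, so the pads can slip and forces don't build up.

```bash
python3 -m pendant '[[[0,0.004,0.005],[0,0,0],0.5],[[0,0,0],[0,0,0],1],[[0,0,0],[0,0,0],1],[[0,0,0],[0,0,0],1],[[0,0,0],[0,0,0],1]]' 20
```

```text
t: 11.7
position: [0.6304, 0.0789, 0.0912]
tool_rot: [[-0.988, 0.156, 0.002], [0.156, 0.988, 0.001], [-0.002, 0.001, -1.0]]
ft_force: [-0.1, 4.6, 5.0]
finger_gap: 0.271
finger_force: 20.7
```

```bash
python3 -m pendant '[[[0.0314,-0.0331,0],[0,0,0],1],[[0.0218,-0.0401,0],[0,0,0],1],[[0.0107,-0.0444,0],[0,0,0],1],[[-0.0012,-0.0457,0],[0,0,0],1],[[0,0,0],[0,0,0],1]]'
```

```text
t: 12.32
position: [0.6563, 0.0116, 0.0911]
tool_rot: [[-0.987, 0.158, 0.004], [0.158, 0.988, -0.001], [-0.004, -0.0, -1.0]]
ft_force: [4.9, -0.4, 1.2]
finger_gap: 0.277
finger_force: 20.0
```

```bash
python3 -m pendant '[[[-0.013,-0.0438,0],[0,0,0],1],[[-0.0239,-0.039,0],[0,0,0],1],[[-0.0331,-0.0314,0],[0,0,0],1],[[-0.0401,-0.0218,0],[0,0,0],1],[[-0.0444,-0.0107,0],[0,0,0],1],[[-0.0457,0.0012,0],[0,0,0],1],[[0,0,0],[0,0,0],1]]'
```

```text
t: 13.2
position: [0.5744, -0.0464, 0.0919]
tool_rot: [[-0.988, 0.156, 0.002], [0.156, 0.988, -0.002], [-0.002, -0.001, -1.0]]
ft_force: [-2.1, -7.1, 12.1]
finger_gap: 0.277
finger_force: 23.0
```

```bash
python3 -m pendant '[[[-0.0438,0.013,0.003],[0,0,0],1],[[-0.039,0.0239,0],[0,0,0],1],[[-0.0314,0.0331,0],[0,0,0],1],[[-0.0218,0.0401,0],[0,0,0],1],[[-0.0107,0.0444,0],[0,0,0],1],[[0.0012,0.0457,0],[0,0,0],1],[[0,0,0],[0,0,0],1]]'; cat > m.py <<'E'
from h import *
for n in("scene","top"):
    im,d,P=cap(n); hs=cv2.cvtColor(im,cv2.COLOR_BGR2HSV)
    b=(abs(P[...,0]-.782)<.03)&(abs(P[...,1]-.028)<.03)&(P[...,2]>.06)&(P[...,2]<.25)&(hs[...,1]>140)&(hs[...,2]>60)
    for nm,lo,hi in(("yel",20,36),("red",0,8)):
        m=b&(hs[...,0]>=lo)&(hs[...,0]<=hi); Q=P[m]; print(n,nm,m.sum(),np.median(Q,0).round(4),np.percentile(Q[:,2],[10,90]).round(4)) if m.any() else 0
    if n=="scene": cv2.imwrite("pics/s_%d.png"%(r.observe()["t"]*100),im[130:310,200:440].repeat(3,0).repeat(3,1))
E
python3 m.py
```

```text
t: 14.08
position: [0.5158, 0.0358, 0.0918]
tool_rot: [[-0.988, 0.155, -0.001], [0.155, 0.988, -0.0], [0.001, -0.0, -1.0]]
ft_force: [-2.3, 1.0, 5.9]
finger_gap: 0.269
finger_force: 20.1
scene yel 90 [0.7901 0.0397 0.1506] [0.1457 0.1524]
scene red 110 [0.791  0.0199 0.1317] [0.1288 0.1339]
top yel 57 [0.7788 0.039  0.1514] [0.1462 0.1531]
top red 63 [0.7732 0.0225 0.1332] [0.1302 0.1358]
```

```bash
python3 -m pendant '[[[0.013,0.0438,0],[0,0,0],1],[[0.0239,0.039,0],[0,0,0],1],[[0.0331,0.0314,0],[0,0,0],1],[[0.0401,0.0218,0.003],[0,0,0],1],[[0.0444,0.0107,0],[0,0,0],1],[[0.0457,-0.0012,0],[0,0,0],1],[[0,0,0],[0,0,0],1]]'
```

```text
t: 15.05
position: [0.5967, 0.0926, 0.0925]
tool_rot: [[-0.988, 0.156, -0.001], [0.156, 0.988, -0.001], [0.0, -0.001, -1.0]]
ft_force: [0.2, -0.7, 3.6]
finger_gap: 0.273
finger_force: 20.4
```

```bash
python3 -m pendant '[[[0.0438,-0.013,0.002],[0,0,0],1],[[0.039,-0.0239,0],[0,0,0],1],[[0.0314,-0.0331,0],[0,0,0],1],[[0.0218,-0.0401,0],[0,0,0],1],[[0.0107,-0.0444,0],[0,0,0],1],[[-0.0012,-0.0457,0],[0,0,0],1],[[0,0,0],[0,0,0],1]]'; python3 m.py
```

```text
t: 15.92
position: [0.6541, 0.0111, 0.0936]
tool_rot: [[-0.987, 0.158, -0.001], [0.158, 0.987, -0.0], [0.001, -0.0, -1.0]]
ft_force: [-2.2, 0.7, -0.6]
finger_gap: 0.272
finger_force: 19.9
scene yel 56 [0.788  0.0429 0.1514] [0.1492 0.1522]
scene red 95 [0.7913 0.0176 0.1499] [0.1467 0.1517]
top yel 15 [0.7866 0.0433 0.1525] [0.1497 0.1632]
top red 10 [0.7862 0.014  0.1526] [0.1488 0.1542]
```

Level. Releasing and retreating upward.

```bash
python3 -m pendant '[[[0,0,0],[0,0,0],0.3],[[0,0,0],[0,0,0],0.3],[[0,0,0],[0,0,0],0.3],[[0,0,0],[0,0,0],0.3],[[0,0,0.05],[0,0,0],0.3],[[0,0,0.1],[0,0,0],0.3],[[0,0,0.1],[0,0,0],0.3],[[-0.1,0,0.1],[0,0,0],0.3],[[-0.15,0,0],[0,0,0],0.3],[[-0.15,0,0],[0,0,0],0.3],[[-0.1,0,0],[0,0,0],0.3],[[0,0,0],[0,0,0],0.3]]'; python3 m.py; ls pics; cp pics/s_1[67]*.png pics/final.png 2>/dev/null; cp $(ls -t pics/s_*.png|head -1) pics/final.png
```

```text
t: 17.52
position: [0.4522, 0.0131, 0.235]
tool_rot: [[-0.988, 0.156, 0.0], [0.156, 0.988, 0.0], [-0.0, 0.0, -1.0]]
ft_force: [0.9, 0.8, -0.5]
finger_gap: 0.701
finger_force: 0.0
scene yel 58 [0.789  0.0428 0.1514] [0.1483 0.1529]
scene red 97 [0.7914 0.0171 0.15  ] [0.1464 0.1521]
top yel 50 [0.7805 0.0411 0.1519] [0.1495 0.1539]
top red 57 [0.7725 0.02   0.151 ] [0.1472 0.1544]
c1.png
s3.png
s4.png
s5.png
s6.png
s_1412.png
s_1597.png
s_1757.png
scene0.png
t2.png
top0.png
```

View pics/final.png

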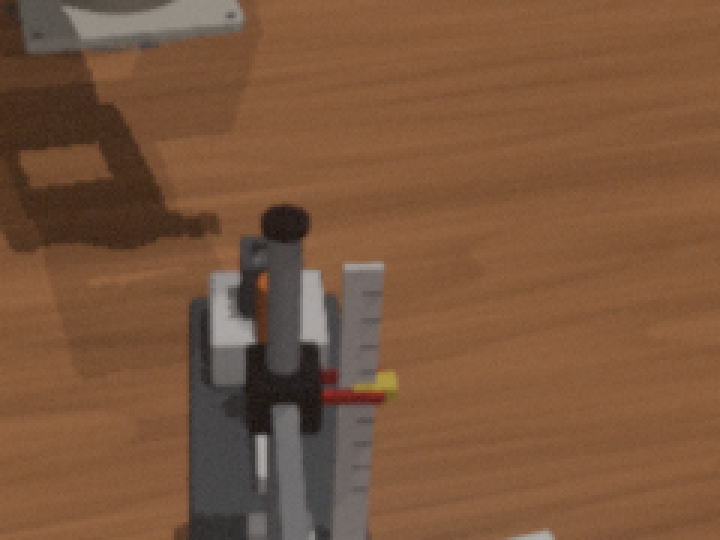

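The red pointer at (352,392) is level with the yellow tab at (380,383), and the hub is on the shaft at (260,260). One check of the hub height and tilt before handing in.

```bash
python3 - <<'E'
from h import *
im,d,P=cap("top")
m=(P[...,2]>.08)&(P[...,2]<.115)&(abs(P[...,0]-.587)<.03)&(abs(P[...,1]-.022)<.03); Q=P[m]
if len(Q)>20:
    A=np.c_[Q[:,:2]-Q[:,:2].mean(0),np.ones(len(Q))]; print(len(Q),Q.mean(0),np.linalg.lstsq(A,Q[:,2],rcond=None)[0],np.percentile(Q[:,2],[5,50,95]),cv2.minAreaRect((Q[:,:2]*1000).astype(np.float32)))
else: print(len(Q))
E
```

```text
281 [0.58764832 0.02224192 0.0939849 ] [0.01004056 0.00813271 0.0939849 ] [0.08283399 0.09575548 0.09909311] ((587.7980346679688, 22.47412872314453), (36.0688591003418, 36.13843536376953), 81.41138458251953)
```

Home, centred and flat, so I'm handing in.

```bash
python3 -c "
from workcell import r
print(r.job_done())"
```

```text
the job is handed in; nothing more can be done
None
```

I put the orange-knobbed crank fully home on the shaft, wound it about 1.5 turns clockwise until the pointer was level with the yellow marker (within about 2 mm by camera), let go and handed the job in at about 17.6 s; no verdict was returned.

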